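# Set the jar shaker's speed dial to the long scale line and start it

## Robot

A 6-joint arm with a two-finger parallel gripper is mounted at the origin on a cart in front of the work surface, level with it; the furniture and walls round the work are solid. World frame = base frame: x ahead of the robot, y to its left, z up, the work surface at z = 0. Lengths are in mm, angles in rad, forces in N, time in s.
With the tool pointing down it reaches from about 300 to 775 mm from the base axis. Payload 14.6 kg.
Tool frame: the origin (TCP) lies at the very end of the fingers, on their centre line; the grasp point (between the pads) lies 19 mm behind it; z points along the fingers, y is the line along which they close (so a half turn about z gives the same grasp; the last joint's range is limited). The gripper opens to 94 mm and grips with 3 to 60 N. Pads are 16 mm wide; open, the fingers measure 119 mm over their backs; the gripper's body (75 mm by 177 mm) begins 78 mm behind the grasp point.
Start: joints at [1.079, 0.3, 1.521, -0, 1.321, -0.067], TCP at [226.672, 501.108, 205.446] pointing down, gripper open.
Joint ranges: [-3.03, 3.03], [-0.79, 2.21], [0.23, 2.52], [-1.04, 4.18], [0, 3.07], [-2.55, 2.55]. Speed limits (rad/s): [2.22, 2.22, 2.57, 3.14, 3.14, 3.14].

## Interface

Orientations are given as [roll, pitch, yaw] about the fixed x, y, z axes, in that order (R = Rz(yaw) Ry(pitch) Rx(roll)).
In Python, from cell import manip gives the robot as it stands.
- The arm moves only by the tool servo_tool, never from a script. Its argument "motion" is a list that holds one entry, the list of rows, each a list of 7 numbers: the shift along the world's x, y, z as a fraction of full scale, then the turn, a rotation vector about the world's x, y, z as a fraction of full scale, then the closure, from 0 (fully open) to 1 (shut). In form: [[[x, y, z, rx, ry, rz, gripper], ...]]. A call has 1 to 10 rows; each row is the pose to reach, as a shift and turn from the pose commanded when the call began, turning the shorter way round; what a row does not reach only later rows make up. Full scale, the value 1, is 0.5 m for a shift and pi rad for a turn. A row lasts 1/10 s, in which the tool goes at most 50 mm and 8.59 degrees, less where a joint would pass 70% of its speed; a pose out of reach is approached as far as the arm can. A call with a number of a shift or a turn outside -1 to 1 is refused whole. A call with a gripper value outside its range is refused whole. The fingers move at their own pace and stop on an object; "newtons" is the grip in N (left out, the last holds). Time passes only in rows, so rows that repeat a pose let the fingers close. It gives the time, the measured TCP pose, the force, the opening and the grip force at its end, in the units of the state.
- manip.read_state(): the state, without advancing time (a new reading comes with each control period).
- manip.camera(name): name is "scene" or "top" or "wrist"; returns a dict with "frame" (384x512x3 uint8, red, green, blue), "range_z" (384x512 float32, mm along the optical axis (not along the pixel's ray), 0 where there is no reading), "vfov" (degrees; the focal length in pixels is half the picture's height over the tangent of half this angle, whatever the lens; pixels are square), "cx", "cy" (the principal point, pixels), "k1" (the pictures are not rectified: a ray, as slopes to the right and down, at radius r is drawn at 1 + k1 r^2 times it, then the intrinsics apply), "cam_to_world" (4x4, takes a point from camera to world coordinates). Camera axes: x right, y down, z forward; pixel columns grow to the right and rows downward; lengths in mm; the calibration is good to about 2 mm. A picture is of the moment at which its call begins.
- manip.sign_off(): hands the job in; it is judged then, once.
The state is a dict: "clock": time; "joints": joint angles; "qd": joint speeds; "effort": joint torques, N m; "eef_pos": TCP position; "eef_rot": TCP orientation; "wrist_force": force on the tool from outside, world axes, zero at the start; "moment": the same for the moment, N m; "finger_gap": finger opening in mm; "finger_force": force on a finger pad.
Only numpy, scipy, OpenCV 4.12 (cv2) and the standard library are available. Lean on these libraries where they do the work, as an engineer would, in place of code of your own. Each camera call takes 0.05 s, during which the arm holds its last target. There are 200 camera calls.

## Task

Set the bench shaker to the marked speed and start it: push the round dial about with a fingertip against its raised lug, either way round, until the index line on the dial lines up with the one long line of the scale collar, and leave it standing there; only then press the start button right down and let it come back up. Nothing is to be gripped or lifted: do not pinch the lug, keep the dial down on its seat, and leave the jar in the shaker's cup, the cork, the brown bottle and the dish where they stand.

Things in the scene. Friction and masses are not known exactly. Their poses are not given: they have to be found in the camera images.
- shaker: Flat white bench shaker with a grey top deck, 164 (x) x 330 (y) x 56 mm high; fixed to the worktop. Origin at the centre of its underside, z up, -x is its front (towards the robot, turned at most 0.3 rad). In its frame (mm): dial axis at (0, -85), upright; jar cup axis at (0, 85), cup outside radius 43, rim 16 above the deck; start button at (-56, 0). Deck at z = 56.
- dial (a joint): Dial angle, rad, counter-clockwise from above; 0: index line points to the shaker's -x. Range -1.5 to 7.8. Black disc, radius 46 mm, top 68 mm above the worktop; white radial index line out to its rim; on the opposite side a raised metal lug. Friction about 0.06 N m (2 N at the lug); stays where left. Lined up when dial = collar or collar + 2 pi.
- collar (a joint): Angle of the scale collar, rad, counter-clockwise from above; 0: its long line points to the shaker's -x. Thin aluminium ring, outer radius 66 mm, on the deck round the dial, with black radial lines every 12 degrees: 14 short thin ones (8 mm) and in their middle one long thick one (17 x 3 mm), the target. Stands differently each time; cannot be moved.
- index_mark (a point): Outer end of the dial's index line, 48 mm from the dial axis, 62 mm above the worktop.
- target_line (a point): Inner end of the collar's long line, 48 mm from the dial axis, 59 mm above the worktop.
- lug_top (a point): Middle of the top of the dial's lug, opposite the index line, 33 mm from the dial axis and 90 mm above the worktop. The lug is a bright metal upright fin 18 mm long radially (24 to 42 mm from the axis), 16 mm thick, standing 22 mm up from the dial's top.
- lug_a: One broad side face of the lug (the counter-clockwise-leading side seen from above): plate 18 x 5 x 22 mm, origin at the centre of its underside, 5.5 mm from the lug's middle plane.
- lug_b: The opposite broad side face of the lug, the same plate. Pressing on both side faces at once is a pinch.
- dial_seat (a joint): How far the dial is lifted off its seat, m; 0 = seated. A spring holds it down with about 6 N; it can be pulled up 15 mm, which must not happen.
- start_button (a joint): Travel of the start button, m: 0 up, 0.006 fully down. White round spring button, radius 12 mm, in a black housing on the deck between dial and cup, at the front; about 4 N press it fully down.
- start_button_top (a point): Centre of the top of the start button, 81 mm above the worktop when up.
- jar: White ointment jar with white lid, 62 mm across, 58 mm high, loose in the shaker's cup. Origin at the centre of its underside. Not to be moved.
- stopper: Loose cork, 30 mm across, 22 mm high, on the deck at the back between dial and cup. Origin at the centre of its underside. Not to be moved.
- amber_bottle: Small brown bottle with black cap, 40 mm across, 86 mm high, loose on the worktop to the right of the shaker. Origin at the centre of its underside. Not to be moved.
- dish: White porcelain dish, 64 mm across, 15 mm high, loose on the worktop farther to the right. Origin at the centre of its underside. Not to be moved.

How it is judged (in metres and radians):
On the way, in this order (a step that is already met when the one before it is completed fails the run):
1. the dial's index line stands at the long line of the collar (horizontal distance between index_mark and target_line below 0.003 m and velocity of joint dial between -0.05 and 0.05 rad/s), for 0.3 s.
2. the start button is pressed right down (value of joint start_button above 0.0042 m), for 0.1 s.
At the end, for the whole second after the job is handed in: The dial rests with the outer end of its index line within 3 mm (3.6 degrees) of the inner end of the collar's long line; the start button has been pressed at least 4.2 mm after that and is up again; the dial is on its seat; the jar, cork, bottle and dish stand within 15 mm of where they were (all of step 1 and value of joint start_button below 0.0015 m and value of joint dial_seat below 0.003 m and distance of each of jar, stopper, amber_bottle, dish from where it was at the start of the episode below 0.015 m and angle between jar's own z axis and vertical below 0.2 rad); the robot touches nothing.
It fails at once if the start button is pressed (more than 3 mm) while the dial is off the long line (more than 4 mm) (value of joint start_button above 0.003 m and horizontal distance between index_mark and target_line above 0.004 m).
It fails at once if the lug is pinched (more than 1 N on both side faces at once) (contact force between the fingers and lug_a above 1 N and contact force between the fingers and lug_b above 1 N).
It fails at once if the dial is lifted more than 4 mm off its seat (value of joint dial_seat above 0.004 m).
It fails at once if the jar, cork, bottle or dish is moved more than 20 mm or the jar is tipped or lifted (distance of any of jar, stopper, amber_bottle, dish from where it was at the start of the episode above 0.02 m or angle between jar's own z axis and vertical above 0.4 rad).
It also fails if it takes over 64 s, if anything falls off the work surface, if the arm or the gripper's body presses on something with over 40 N, if the wrist force passes 120 N, or if a joint passes its speed limit or range.

## Working session

There is one attempt and no reset: what is moved stays moved. The work goes in short steps, Python scripts to look and compute and a tool call to move; the robot and the scene stay as the last step left them, time stands still between calls to the robot, and variables do not carry over. Pictures are saved under pics/ and viewed, at most 10 in all, crops included, and the job is handed in when it is done.

Besides the shell and the picture viewer there is one more tool, called after "Request:" in YAML: its name, and indented under it one key for each argument. servo_tool: Moves the arm, as the interface text tells. Its arguments: {"type":"object","properties":{"motion":{"type":"array"},"newtons":{"type":"number"}},"required":["motion"]}

```bash
mkdir -p pics
cat > h.py <<'E'
import numpy as np, cv2
from cell import manip
def K(c):
    f=c["frame"].shape[0]/2/np.tan(np.radians(c["vfov"]/2)); return f
def pix2world(c,u,v,z=None):
    """pixel -> world on the plane z, or from depth"""
    f=K(c); d=np.array([(u-c["cx"])/f,(v-c["cy"])/f]); s=d.copy()
    for _ in range(20): s=d/(1+c["k1"]*(s@s))
    T=np.array(c["cam_to_world"]); r=np.array([s[0],s[1],1.])
    if z is None: k=c["range_z"][int(round(v)),int(round(u))]
    else: k=(z-T[2,3])/(T[:3,:3]@r)[2]
    return T[:3,:3]@(r*k)+T[:3,3]
def world2pix(c,P):
    T=np.array(c["cam_to_world"]); p=(np.atleast_2d(P)-T[:3,3])@T[:3,:3]
    s=p[:,:2]/p[:,2:]; s=s*(1+c["k1"]*(s**2).sum(1,keepdims=True))
    return s*K(c)+[c["cx"],c["cy"]]
def rectify(c,z,x0,x1,y0,y1,mm=0.5):
    """orthophoto of plane z; rows: x decreasing, cols: y decreasing"""
    xs=np.arange(x1,x0,-mm); ys=np.arange(y1,y0,-mm)
    X,Y=np.meshgrid(xs,ys,indexing='ij')
    p=world2pix(c,np.c_[X.ravel(),Y.ravel(),np.full(X.size,z)]).astype(np.float32)
    return cv2.remap(c["frame"],p[:,0].reshape(X.shape),p[:,1].reshape(X.shape),cv2.INTER_LINEAR)
def save(n,im): cv2.imwrite("pics/"+n+".png",im[...,::-1])
E
python3 - <<'E'
from h import *
a=manip.camera("top"); b=manip.camera("scene")
save("a",np.hstack([a["frame"],b["frame"]])[:, :]) 
im=cv2.resize(np.vstack([a["frame"],b["frame"]]),None,fx=.78,fy=.78); save("ab",im)
save("top1",cv2.resize(a["frame"],(800,600)))
print(np.round(a["cam_to_world"],2),a["vfov"],a["k1"]); print(manip.read_state())
E
```

```text
[[ 2.0000e-02 -9.9000e-01  1.6000e-01  3.2969e+02]
 [-1.0000e+00 -2.0000e-02  0.0000e+00 -1.6545e+02]
 [ 0.0000e+00 -1.6000e-01 -9.9000e-01  1.0424e+03]
 [ 0.0000e+00  0.0000e+00  0.0000e+00  1.0000e+00]] 53.437806079563565 -0.021738463167279135
{'clock': 0.1, 'joints': array([ 1.07941700e+00,  3.00371700e-01,  1.52145950e+00,  1.05019898e-05,
        1.32069897e+00, -6.66134392e-02]), 'qd': array([ 9.02570128e-05, -2.32731847e-03, -1.36668207e-03, -1.10905471e-03,
        4.14288527e-03,  3.21107018e-04]), 'effort': array([ 1.75564976e-03, -5.32648301e+01, -3.53274643e+01,  7.09791784e-02,
        2.36307346e-02, -1.20050831e-04]), 'eef_pos': array([226.56671597, 500.93572695, 204.99228869]), 'eef_rot': array([-3.14065790e+00, -7.25548282e-05,  2.71682413e+00]), 'wrist_force': array([-0.06559871,  0.58635901, -0.11965099]), 'moment': array([ 0.0314543 , -0.03424844,  0.00343232]), 'finger_force': 0.0, 'finger_gap': 94.00009613760598}
```

View pics/top1.png

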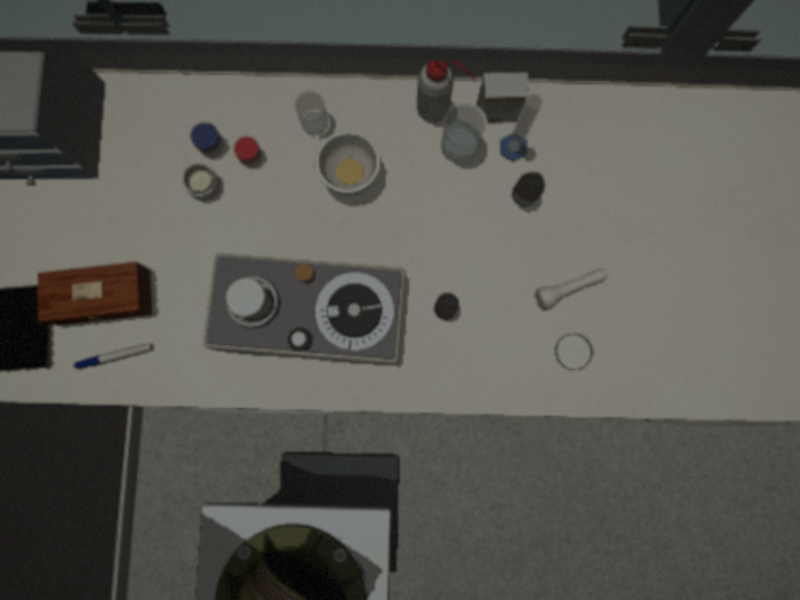

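The top view (800x600 scale) shows the dial centre at (355,310). Its index line points right to (382,306), the lug is at (333,311), and the long collar line is near (350,345), towards the robot. The button is at (299,339), the cork at (304,272) and the bottle at (447,306). Next I'll make an orthophoto of the shaker.

Run:
```python
from h import *
c=manip.camera("top")
s=512/800
for n,u,v,z in [("dial",355,310,68),("idx",382,306,68),("lug",333,311,90),("long",350,345,59),("btn",299,338,81),("cork",304,272,78),("jar",246,299,120),("bottle",447,305,86),("c1",218,256,56),("c2",405,268,56),("c3",400,359,56),("c4",208,346,56)]:
    print(n,np.round(pix2world(c,u*s,v*s,z),1))
d=pix2world(c,355*s,310*s,68)
im=rectify(c,60,d[0]-90,d[0]+90,d[1]-80,d[1]+160,.33); save("ortho",im); print(d, im.shape)
```

```text
dial [476.9 -94.5  68. ]
idx [ 484.7 -138.9   68. ]
lug [471.  -60.6  90. ]
long [419.5 -87.6  59. ]
btn [426.8  -6.4  81. ]
cork [536.9  -8.6  78. ]
jar [482.3  73.6 120. ]
bottle [ 486. -245.   86.]
c1 [565.9 142.8  56. ]
c2 [ 552.7 -175.7   56. ]
c3 [ 398.6 -170.8   56. ]
c4 [412.3 148.3  56. ]
[476.87240047 -94.47822493  68.        ] (546, 728, 3)
```

View pics/ortho.png

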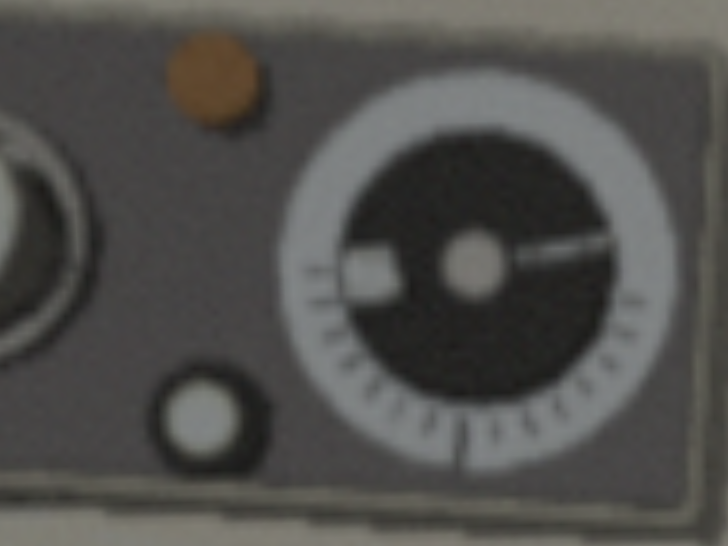

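Centre of the dial is about (478, -92.5). The lug is at a world angle of about 1.77 and needs to reach about -0.1, so I'll push clockwise by about 1.87 rad. I'll close the fingers and go there.

Request:
servo_tool:
  motion:
    - [[0.4,-0.9,0.02,0,0,0.197,1],[0.4,-0.9,0.02,0,0,0.197,1],[0.4,-0.9,0.02,0,0,0.197,1],[0.4,-0.9,0.02,0,0,0.197,1],[0.4,-0.9,0.02,0,0,0.197,1],[0.4,-0.9,0.02,0,0,0.197,1],[0.4,-0.9,0.02,0,0,0.197,1],[0.4,-0.9,0.02,0,0,0.197,1],[0.4,-0.9,0.02,0,0,0.197,1],[0.4,-0.9,0.02,0,0,0.197,1]]
  newtons: 20

```text
clock: 1.15
eef_pos: [423.7, 56.5, 215.4]
eef_rot: [-3.142, 0.0, -2.947]
wrist_force: [-0.3, 0.4, 0.5]
finger_gap: 17.2
finger_force: 0.0
```

Request:
servo_tool:
  motion:
    - [[0.034,-0.23,0,0,0,0,1],[0.034,-0.23,0,0,0,0,1],[0.034,-0.23,0,0,0,0,1],[0.034,-0.23,0,0,0,0,1],[0.034,-0.23,0,0,0,0,1],[0.034,-0.23,0,0,0,0,1]]

```text
clock: 1.75
eef_pos: [440.3, -55.4, 215.3]
eef_rot: [3.141, -0.0, -2.946]
wrist_force: [0.3, 0.2, -0.0]
finger_gap: 0.7
finger_force: 0.0
```

Run:
```python
from h import *
c=manip.camera("wrist"); s=manip.read_state(); print(s["eef_pos"],s["eef_rot"],s["finger_gap"])
print(np.round(c["cam_to_world"],2))
im=rectify(c,60,388,568,-190,70,.36)
raw=cv2.resize(c["frame"],(427,320)); 
save("w1",np.vstack([im[:, :],]));save("w1raw",raw);print(im.shape)
print(world2pix(c,[[478,-92.5,60],[427,-6.4,81]]))
```

```text
[440.33433208 -55.35052845 215.34572271] [ 3.14152477e+00  1.12793431e-04 -2.94587249e+00] -0.005788671165424838
[[-1.9000e-01  9.5000e-01  2.3000e-01  3.7219e+02]
 [ 9.8000e-01  1.9000e-01  5.0000e-02 -6.7530e+01]
 [ 0.0000e+00  2.4000e-01 -9.7000e-01  3.9480e+02]
 [ 0.0000e+00  0.0000e+00  0.0000e+00  1.0000e+00]]
(500, 723, 3)
[[210.55423161 204.05018165]
 [292.27202776 180.56987012]]
```

View pics/w1.png

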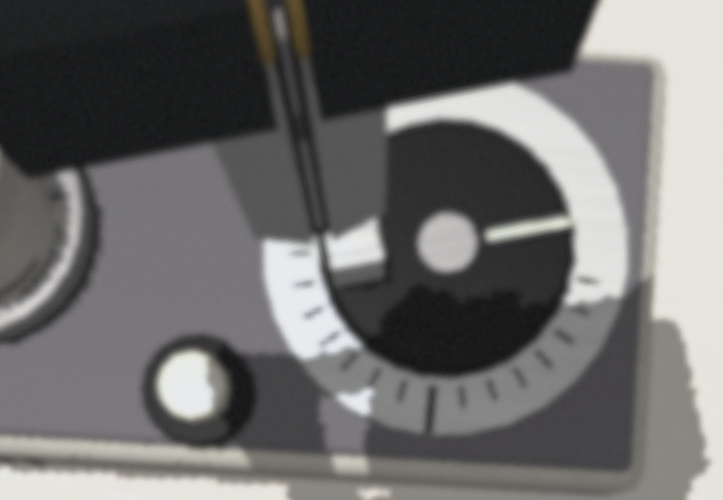

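The wrist orthophoto shows the collar centre at (445,253). The long line runs from (433,387) to (430,433), the index line ends at (572,223), and the lug is near (355,250). This agrees with the top view, so I'll descend beside the lug on its robot side.

Request:
servo_tool:
  motion:
    - [[0,0,0,0,0,0,1],[0,0,-0.08,0,0,0,1],[0,0,-0.16,0,0,0,1],[0,0,-0.22,0,0,0,1],[0,0,-0.27,0,0,0,1],[0,0,-0.282,0,0,0,1],[0,0,-0.282,0,0,0,1],[0,0,-0.282,0,0,0,1]]

```text
clock: 2.6
eef_pos: [441.1, -56.4, 75.5]
eef_rot: [-3.141, 0.002, -2.947]
wrist_force: [-0.0, -0.8, 0.5]
finger_gap: 0.7
finger_force: 0.0
```

```bash
cat >> h.py <<'E'
C=np.array([477.5,-91.3])
def tcp(th,r=36,w=16): return C+r*np.array([np.cos(th),np.sin(th)])+w*np.array([-np.sin(th),np.cos(th)])
def plan(ths,ws,p0=None,a0=None,r=36):
    s=manip.read_state(); p0=s["eef_pos"][:2] if p0 is None else np.array(p0)
    a0=(s["eef_rot"][2]-np.pi/2) if a0 is None else a0
    for th,w in zip(ths,ws):
        d=(tcp(th,r,w)-p0)/500; a=((th-a0+np.pi)%(2*np.pi)-np.pi)/np.pi
        print("[%.4f, %.4f, 0, 0, 0, %.4f, 1],"%(d[0],d[1],a),end=" ")
E
python3 - <<'E'
from h import *
s=manip.read_state();print(s["eef_pos"],s["eef_rot"])
plan([1.745,1.745]+[1.745-.12*i for i in range(1,9)],[24,17]+[16]*8)
E
```

```text
[441.07836514 -56.41254496  75.49232967] [-3.14092877e+00  1.53008424e-03 -2.94713707e+00]
[0.0131, -0.0072, 0, 0, 0, -0.0064, 1], [0.0269, -0.0048, 0, 0, 0, -0.0064, 1], [0.0370, 0.0004, 0, 0, 0, -0.0446, 1], [0.0456, 0.0042, 0, 0, 0, -0.0828, 1], [0.0547, 0.0069, 0, 0, 0, -0.1210, 1], [0.0640, 0.0085, 0, 0, 0, -0.1592, 1], [0.0734, 0.0090, 0, 0, 0, -0.1974, 1], [0.0829, 0.0084, 0, 0, 0, -0.2356, 1], [0.0922, 0.0066, 0, 0, 0, -0.2738, 1], [0.1012, 0.0038, 0, 0, 0, -0.3120, 1],
```

Request:
servo_tool:
  motion:
    - [[0.013,-0.007,0,0,0,-0.006,1],[0.027,-0.005,0,0,0,-0.006,1],[0.037,0.0,0,0,0,-0.045,1],[0.046,0.004,0,0,0,-0.083,1],[0.055,0.007,0,0,0,-0.121,1],[0.064,0.0085,0,0,0,-0.159,1],[0.073,0.009,0,0,0,-0.197,1],[0.083,0.008,0,0,0,-0.236,1],[0.092,0.0065,0,0,0,-0.274,1],[0.101,0.004,0,0,0,-0.312,1]]

```text
clock: 3.6
eef_pos: [491.6, -54.2, 74.7]
eef_rot: [3.141, -0.0, 2.351]
wrist_force: [-2.1, 2.1, 0.8]
finger_gap: 0.4
finger_force: 1.5
```

Run:
```python
from h import *
s=manip.read_state();print(s["eef_pos"],s["eef_rot"],s["wrist_force"])
plan([.785-.11*i for i in range(1,7)],[16]*6)
c=manip.camera("top"); im=rectify(c,62,388,568,-190,70,.36); save("t2",im)
```

```text
[491.55666315 -54.17163816  74.69621021] [ 3.14122011e+00 -2.49678743e-04  2.35051774e+00] [-2.08952087  2.11691126  0.83161674]
[0.0081, -0.0043, 0, 0, 0, -0.0333, 1], [0.0156, -0.0087, 0, 0, 0, -0.0683, 1], [0.0225, -0.0139, 0, 0, 0, -0.1034, 1], [0.0288, -0.0198, 0, 0, 0, -0.1384, 1], [0.0345, -0.0264, 0, 0, 0, -0.1734, 1], [0.0393, -0.0335, 0, 0, 0, -0.2084, 1],
```

View pics/t2.png

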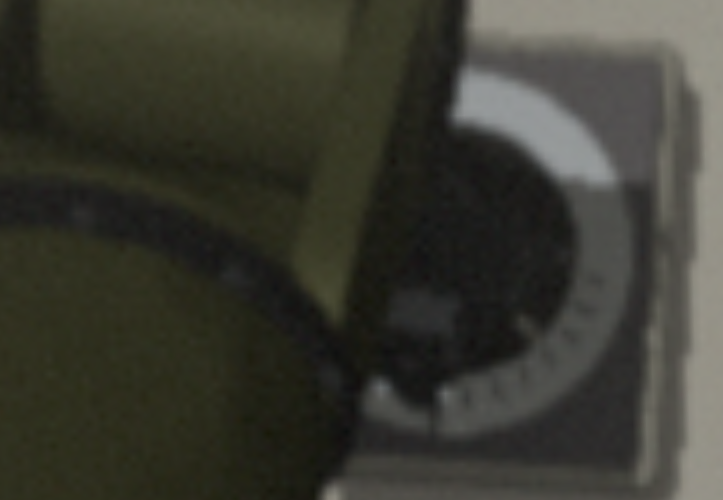

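The index tip is at (528,325), about 45° short of the long line at (433,400). The dial is following as planned.

Request:
servo_tool:
  motion:
    - [[0.008,-0.004,0,0,0,-0.033,1],[0.0155,-0.009,0,0,0,-0.068,1],[0.0225,-0.014,0,0,0,-0.103,1],[0.029,-0.02,0,0,0,-0.138,1],[0.0345,-0.0265,0,0,0,-0.173,1],[0.039,-0.0335,0,0,0,-0.208,1],[0.039,-0.0335,0,0,0,-0.208,1]]

```text
clock: 4.35
eef_pos: [511.2, -71.3, 74.7]
eef_rot: [3.14, 0.0, 1.702]
wrist_force: [1.1, 1.7, 0.0]
finger_gap: 0.3
finger_force: 1.0
```

Run:
```python
from h import *
s=manip.read_state();print(s["eef_pos"],s["eef_rot"],s["wrist_force"])
c=manip.camera("wrist"); a=rectify(c,60,404,484,-140,-50,.25)
c=manip.camera("top"); b=rectify(c,60,404,484,-140,-50,.25); save("t3",np.hstack([a,b])); print(a.shape)
```

```text
[511.1792536  -71.25382788  74.65918899] [3.14040043e+00 1.43033453e-05 1.70203811e+00] [1.09825271 1.74461502 0.01463579]
(320, 360, 3)
```

View pics/t3.png

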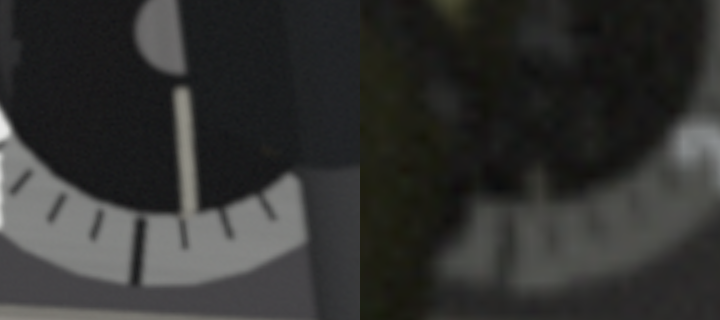

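In the wrist half, the index line runs from (181,88) to (190,212). The long line runs from (140,220) to (136,284), roughly 12° further clockwise. I'll fit ticks and line to get the remaining angle.

```bash
cat >> h.py <<'E'
from scipy.optimize import least_squares
def fit(cam,ticks,ks,longs,idx,x1=484,y1=-50,mm=.25):
    """angles of long line and index line from orthophoto (z=60) pixels"""
    w=lambda p,z:(lambda q:q+(cam[:2]-q)*(z-60)/(cam[2]-60))(np.c_[x1-np.array(p)[:,1]*mm,y1-np.array(p)[:,0]*mm])
    T=w(ticks,59);L=w(longs,59);I=w(idx,68);ks=np.array(ks)
    def res(v):
        a=v[2]-ks*-.20944; p=v[:2]+v[3]*np.c_[np.cos(a),np.sin(a)]
        n=np.array([-np.sin(v[2]),np.cos(v[2])])
        return np.r_[(T-p).ravel(),(L-v[:2])@n]
    f=least_squares(res,[*C,3.05,52]); v=f.x; d=I[1]-I[0]
    ai=np.arctan2(*d[::-1]); r=I[1]-v[:2]; ar=np.arctan2(*r[::-1])
    o=I[0]-v[:2]
    m=lambda a:(a-v[2]+np.pi)%(2*np.pi)-np.pi
    print("fit",v.round(3),"rms",np.sqrt(np.mean(f.fun**2)).round(2),"err dir",m(ai).round(3),"err tip",m(ar).round(3),np.linalg.norm(r).round(1))
E
python3 - <<'E'
from h import *
c=manip.camera("wrist"); cam=np.array(c["cam_to_world"])[:3,3]; print(cam)
fit(cam,[(22,181),(57,208),(97,225),(183,234),(227,223),(266,206)],[-3,-2,-1,1,2,3],[(140,220),(136,284)],[(181,88),(190,210)])
E
```

```text
[500.48325092  -1.95400038 254.00445086]
fit [477.503 -90.505   3.044  52.533] rms 0.17 err dir 0.171 err tip 0.168 43.3
```

Request:
servo_tool:
  motion:
    - [[0.002,-0.004,0,0,0,-0.018,1],[0.004,-0.008,0,0,0,-0.036,1],[0.006,-0.012,0,0,0,-0.054,1],[0.006,-0.012,0,0,0,-0.054,1]]

```text
clock: 4.9
eef_pos: [513.5, -77.2, 74.4]
eef_rot: [3.141, -0.0, 1.534]
wrist_force: [1.1, 2.0, 0.6]
finger_gap: 0.4
finger_force: 1.1
```

Run:
```python
from h import *
c=manip.camera("wrist"); print(np.array(c["cam_to_world"])[:3,3], manip.read_state()["wrist_force"])
save("t4",cv2.resize(rectify(c,60,404,484,-140,-50,.25),None,fx=2,fy=1.8))
```

```text
[515.16773491  -7.41302616 253.93654088] [0.78159524 1.55880702 1.8278603 ]
```

View pics/t4.png

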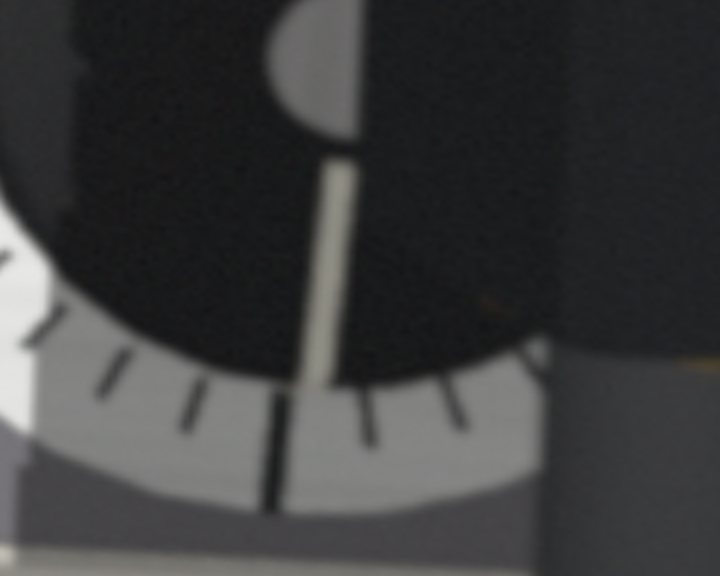

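The index line runs from (340,160) to (316,383) and the long line from (283,395) to (269,512), scaled 2x1.8. The apparent offset is mostly parallax, so I'll run the fit.

Run:
```python
from h import *
q=lambda l:[(a/2,b/1.8) for a,b in l]
fit(np.array([515.2,-7.4,253.9]),q([(43,325),(114,374),(193,406),(369,418),(454,403)]),[-3,-2,-1,1,2],q([(283,395),(269,512)]),q([(340,160),(316,383)]))
```

```text
fit [477.725 -90.625   3.043  52.812] rms 0.15 err dir 0.002 err tip -0.005 43.7
```

The index is aligned to within 0.005 rad. I'll back off the lug sideways and rise.

Request:
servo_tool:
  motion:
    - [[0,0.008,0,0,0,0,1],[0,0.024,0,0,0,0,1],[0,0.028,0.02,0,0,0,1],[0,0.028,0.1,0,0,0,1],[-0.08,0.08,0.12,0,0,0,1],[-0.15,0.13,0.12,0,0,0,1],[-0.175,0.145,0.12,0,0,0,1],[-0.175,0.145,0.12,0,0,0,1],[-0.175,0.145,0.12,0,0,0,1]]

```text
clock: 5.85
eef_pos: [426.6, -4.8, 135.1]
eef_rot: [3.14, 0.0, 1.533]
wrist_force: [-0.7, -0.7, -0.3]
finger_gap: 0.4
finger_force: 0.0
```

Run:
```python
from h import *
s=manip.read_state(); print(s["eef_pos"],s["eef_rot"],s["wrist_force"])
c=manip.camera("wrist"); print(np.array(c["cam_to_world"])[:3,3])
save("t5",cv2.resize(rectify(c,60,394,494,-150,30,.5),None,fx=2,fy=2))
```

```text
[426.59358777  -4.78602851 135.05540451] [3.14012637e+00 2.32009700e-04 1.53326524e+00] [-0.7103102  -0.73893327 -0.31778244]
[428.10633664  65.03795746 314.54318984]
```

View pics/t5.png

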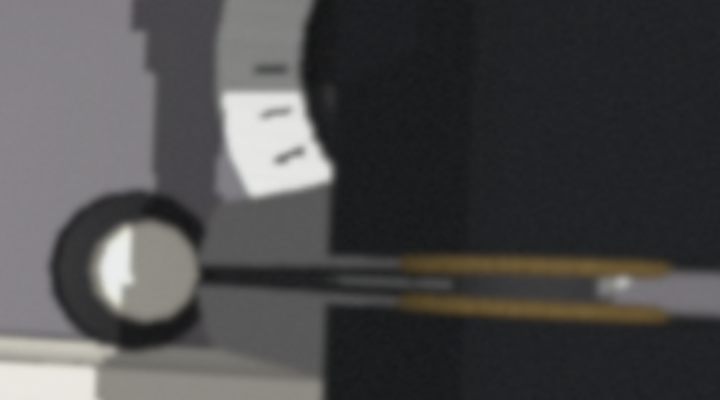

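The button is under the finger: its centre is at (146,271), which is about (426,-3). Before pressing I'll check the dial with the top camera.

Run:
```python
from h import *
c=manip.camera("top"); print(np.array(c["cam_to_world"])[:3,3])
save("t6",cv2.convertScaleAbs(cv2.resize(rectify(c,60,404,554,-170,-20,.25),None,fx=1,fy=1),alpha=2))
```

```text
[ 329.6945959  -165.4483972  1042.39916131]
```

View pics/t6.png

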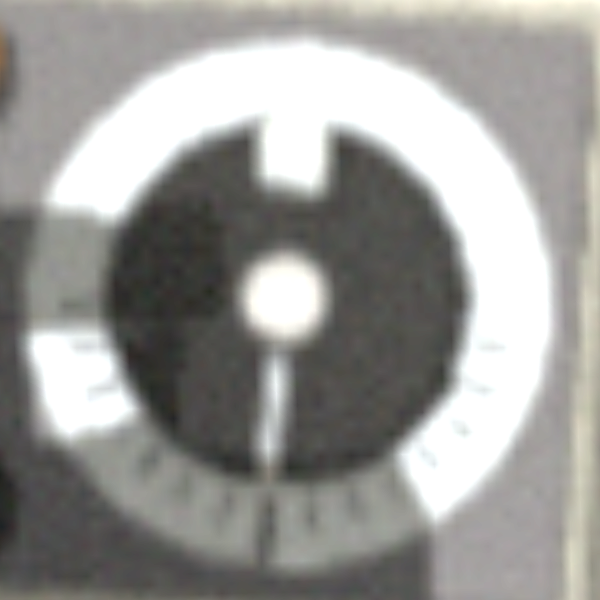

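The index ends at (267,480) and the long line starts at (268,490), so they are in line. Now I'll press the button.

Request:
servo_tool:
  motion:
    - [[0,0.002,-0.06,0,0,0,1],[0,0.002,-0.095,0,0,0,1],[0,0.002,-0.105,0,0,0,1],[0,0.002,-0.11,0,0,0,1],[0,0.002,-0.114,0,0,0,1],[0,0.002,-0.117,0,0,0,1],[0,0.002,-0.119,0,0,0,1],[0,0.002,-0.119,0,0,0,1],[0,0.002,-0.119,0,0,0,1]]

```text
clock: 6.85
eef_pos: [426.3, -3.8, 75.2]
eef_rot: [3.141, 0.0, 1.532]
wrist_force: [1.1, -1.1, 2.6]
finger_gap: 0.7
finger_force: 1.2
```

Request:
servo_tool:
  motion:
    - [[0,0,-0.002,0,0,0,1],[0,0,-0.003,0,0,0,1],[0,0,-0.004,0,0,0,1],[0,0,-0.004,0,0,0,1],[0,0,-0.004,0,0,0,1]]

```text
clock: 7.35
eef_pos: [426.0, -3.7, 72.8]
eef_rot: [3.141, -0.0, 1.533]
wrist_force: [2.6, -0.1, 4.3]
finger_gap: 0.3
finger_force: 1.8
```

Request:
servo_tool:
  motion:
    - [[0,0,-0.002,0,0,0,1],[0,0,-0.004,0,0,0,1],[0,0,-0.004,0,0,0,1],[0,0,-0.004,0,0,0,1]]

```text
clock: 7.75
eef_pos: [426.2, -3.7, 71.8]
eef_rot: [3.141, 0.0, 1.532]
wrist_force: [-4.6, 0.1, 22.0]
finger_gap: 0.5
finger_force: 11.1
```

The force has jumped to 22 N, so the button is at its hard stop. Rising clear.

Request:
servo_tool:
  motion:
    - [[0,0,0.02,0,0,0,1],[0,0,0.1,0,0,0,1],[0,0,0.2,0,0,0,1],[0,0,0.28,0,0,0,1],[-0.06,0.1,0.3,0,0,0,1],[-0.1,0.2,0.3,0,0,0,1],[-0.1,0.2,0.3,0,0,0,1],[-0.1,0.2,0.3,0,0,0,1]]

```text
clock: 8.55
eef_pos: [374.8, 97.5, 220.6]
eef_rot: [-3.141, -0.0, 1.535]
wrist_force: [-0.3, -0.1, -0.1]
finger_gap: 0.3
finger_force: 0.0
```

Run:
```python
from h import *
s=manip.read_state(); print(s["eef_pos"],s["wrist_force"])
c=manip.camera("top"); 
save("t7",cv2.convertScaleAbs(rectify(c,60,394,564,-170,30,.3),alpha=1.8))
```

```text
[374.83336295  97.52920177 220.63375206] [-0.2789381  -0.05852917 -0.14563712]
```

View pics/t7.png

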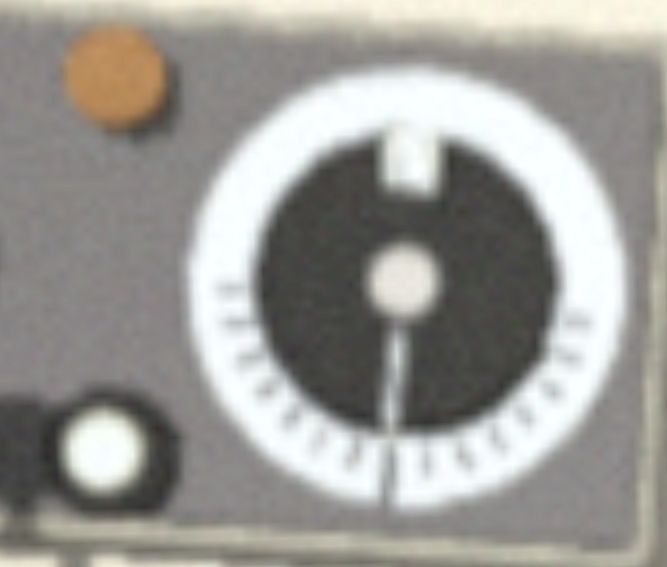

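The index line, ending at (392,430), meets the long line from (390,440) to (386,505). The button at (103,450) is free, the cork hasn't moved and the robot is clear. Handing in.

```bash
python3 -c "
from cell import manip; print(manip.sign_off())"
```

```text
the job is handed in; nothing more can be done
None
```

I pushed the dial clockwise to the long line (fitted error about 0.005 rad), then pressed the start button to its stop and released it; the arm is clear and the job is handed in, though the hand-in call returned no verdict.

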